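# Clip a check weight onto the hanging stand

## Robot

A 6-joint arm with a two-finger parallel gripper is mounted at the origin on a cart in front of the work surface, level with it; the furniture and walls round the work are solid. World frame = base frame: x ahead of the robot, y to its left, z up, the work surface at z = 0. Lengths are in m, angles in rad, forces in N, time in s.
With the tool pointing down it reaches from about 0.35 to 0.875 m from the base axis. Payload 15.5 kg.
Tool frame: the origin (TCP) lies on the mounting face of the last link; the fingertips stand 173 mm ahead of it and the grasp point (between the pads) lies 155 mm ahead of it; z points along the fingers, y is the direction in which the jaws open and shut (so a half turn about z gives the same grasp; the last joint's range is limited). The gripper opens to 85 mm and grips with 20 to 120 N. Pads are 22 mm wide; open, the fingers measure 114 mm over their backs; the gripper's body (76 mm by 85 mm) begins 54 mm behind the grasp point. The pads swing forward as they close: fully open they stand 13 mm farther back than shut.
Start: joints at [-1.442, 0.494, 1.345, -0, 1.302, -0.096], TCP at [0.139, -0.609, 0.405] pointing down, gripper open.
Joint ranges: [-2.91, 2.91], [-0.82, 2.16], [0.22, 2.67], [-1.22, 4.37], [0.12, 2.79], [-3.08, 3.08]. Speed limits (rad/s): [1.89, 1.89, 2.57, 3.01, 3.01, 3.01].

## Interface

Orientations are given as [roll, pitch, yaw] about the fixed x, y, z axes, in that order (R = Rz(yaw) Ry(pitch) Rx(roll)).
In Python, from bench import ctrl, cams gives the robot as it stands.
- The arm moves only by the tool arm_command, never from a script. Its argument "deltas" is a list of rows, each a list of 5 numbers: the shift along the tool's x, y, z in m, then the turn about the tool's z in degrees, then the closure, from 0 (fully open) to 1 (shut). A call has 1 to 8 rows; each row shifts and turns the commanded pose from where the row before left it, along the tool's axes as they then stand; what a row does not reach is not made up. A row lasts 1/10 s, in which the tool goes at most 50 mm and 8.59 degrees, less where a joint would pass 70% of its speed; a pose out of reach is approached as far as the arm can. A call with a gripper value outside its range is refused whole. The fingers move at their own pace and stop on an object; "newtons" is the grip in N (left out, the last holds). Time passes only in rows, so rows that do not move let the fingers close. It gives the time, the measured TCP pose, the force and the opening at its end, in the units of the state.
- ctrl.read_state(): the state, without advancing time (a new reading comes with each control period).
- cams.capture(name): name is "side" or "top" or "wrist"; returns the picture (420x560x3 uint8, blue, green, red); there is no depth.
- cams.calibration(name): a dict with "K" (3x3 intrinsics, pixels), "rvec" (rotation vector, rad) and "tvec" (3), from world to camera coordinates, as OpenCV has them. Camera axes: x right, y down, z forward; pixel columns grow to the right and rows downward; lengths in m; the calibration is good to about 2 mm. A picture is of the moment at which its call begins: read the wrist's pose just before it. calibration takes no time and is no camera call; for the wrist camera it gives the pose at the moment of the call.
- ctrl.job_done(): hands the job in, once; it reports no verdict.
The state is a dict: "t": time; "q": joint angles; "joint_velocities": joint speeds; "effort": joint torques, N m; "ee_pos": TCP position; "eef_rot": TCP orientation; "ft_force": force on the tool from outside, world axes, zero at the start; "moment": the same for the moment, N m; "finger_gap": opening from 0.0 (shut) to 1.0 (fully open).
Only numpy, scipy, OpenCV 4.12 (cv2) and the standard library are available. Lean on these libraries where they do the work, as an engineer would, in place of code of your own. Each camera call takes 0.05 s, during which the arm holds its last target. There are 200 camera calls.

## Task

Pick up the check weight by the black grip on its snap hook and push the hook's mouth onto the crossbar of the hanging stand until the sprung gate has let the bar in and flicked shut behind it. Then let the weight hang freely, upright and still, with the bar fully home in the hook's seat. Be gentle with the stand, stopping at first firm resistance (never more than 25 N on it), and leave everything else where it stands.

Things in the scene. Friction and masses are not known exactly. Their poses are not given: they have to be found in the camera images.
- hook: check weight (about 0.4 kg) with snap hook, standing upright. Origin: centre of its underside; z up, x towards the hook's mouth. Steel weight 48 mm across, 38 mm tall; thin neck; C-shaped hook of 10 mm round steel in the x-z plane, z 50 to 97 mm; black grip block on top. Spine: x -16 to -6 mm. Mouth on the +x side, shut by the gate
- grip (a point): middle of the black grip block, 122 mm above the hook's origin, axes of the hook. The block is 16 mm (x) by 22 mm (y), from 101 to 139 mm
- seat (a point): where the crossbar's axis lies when the hook hangs on it, 83 mm above the hook's origin, axes of the hook. Underside of the hook's upper arm: 4 mm above this point in the seat (x -6 to 2 mm), but 1 mm above it from x 6 to 20 mm; further out it flares up to the tip at x 34 mm. The spine's inner face is at x -6 mm
- pivot (a point): the gate's pivot in the lower jaw: 20 mm towards the mouth (x) from the hook's axis, 60 mm above the hook's origin, axes of the hook. With the bar sliding just under the upper arm the gate flicks shut once the bar's axis is 17 mm inside the pivot (19 mm if the bar runs 2 mm lower, 21 mm if 5 mm lower); at 22 mm the bar meets the spine
- gate (a joint): angle of the sprung gate, a 4 mm thick finger standing up from the pivot to 82 mm above the hook's origin. 0 = shut; it only swings inwards, towards the spine (positive, to 1.3 rad). Spring: 0.08 N m when shut, 0.14 N m at 0.75 rad; the bar needs some 4 to 10 N to push past it
- stand: aluminium hanging stand fixed to the bench. Base plate 140 (x) x 150 (y) x 8 mm; two cheeks 68 mm (x) by 12 mm, at y +-58 mm, 117 mm tall; between them a level 8 mm steel crossbar along y, its axis 105 mm above the bench. Origin: centre of the underside; x points across the bar, roughly away from the robot
- slot_mid (a point): middle of the two level slots in which the crossbar is clamped, 105 mm above the bench, axes of the stand. The bar's height is exact, but along x it may be clamped up to 20 mm either side of this point, and that is not measured: find it by feel or by eye. It does not slip under 25 N
- media_bottle: bystander: clear screw-cap bottle, 56 mm wide, 104 mm tall; origin at the centre of its underside
- beaker_1: bystander: glass beaker, 64 mm wide, 82 mm tall; origin at the centre of its underside
- amber_vial_0: bystander: amber glass vial with black cap, 24 mm wide, 72 mm tall; origin at the centre of its underside
- amber_vial_1: bystander: amber glass vial with black cap, 22 mm wide, 70 mm tall; origin at the centre of its underside
- timer: bystander: flat white timer, 58 x 58 x 18 mm; origin at the centre of its underside
- tape_roll: bystander: roll of paper tape, 68 mm wide, 19 mm tall; origin at the centre of its underside
Mind the look-alikes: they are no part of the job. Leave any orange, purple or red look-alike of the hook alone.

How it is judged:
By the outcome, as a careful person would: the job done as asked, in the order asked, and still so for the second after the job is handed in, with the robot touching nothing.
It also fails if it takes over 50 s, if anything falls off the work surface, if the arm or the gripper's body presses on something with over 40 N, if the wrist force passes 120 N, or if a joint passes its speed limit or range.

## Working session

There is one attempt and no reset: what is moved stays moved. The work goes in short steps, Python scripts to look and compute and a tool call to move; the robot and the scene stay as the last step left them, time stands still between calls to the robot, and variables do not carry over. Pictures are saved under pics/ and viewed, about 8 in all and at most 12, crops included, and the job is handed in when it is done.

Besides the shell and the picture viewer there is one more tool, called after "Call:" as a command line: name --pt "numbers of a row" for each row, then --argument value for the rest. arm_command: Moves the arm, as the interface text tells. Its arguments: {"type":"object","properties":{"deltas":{"type":"array"},"newtons":{"type":"number"}},"required":["deltas"]}

```bash
mkdir -p pics
cat > h.py <<'E'
import numpy as np, cv2
from bench import ctrl, cams
def cal(n):
    c=cams.calibration(n); return np.array(c["K"]),cv2.Rodrigues(np.array(c["rvec"],float))[0],np.array(c["tvec"],float).ravel()
def ray(c,u,v):
    K,R,t=c; d=R.T@np.linalg.inv(K)@np.array([u,v,1.]); return -R.T@t,d
def atz(c,u,v,z):
    o,d=ray(c,u,v); return o+d*(z-o[2])/d[2]
def proj(c,P):
    K,R,t=c; p=(K@(R@np.atleast_2d(P).T+t[:,None])).T; return p[:,:2]/p[:,2:]
E
python3 - <<'E'
from h import *
for n in ("side","top"):
    im=cams.capture(n); cv2.imwrite(f"pics/{n}0.png",im); cv2.imwrite(f"pics/{n}0v.png",cv2.resize(im,(800,600),interpolation=3))
    c=cal(n); print(n,-c[1].T@c[2],c[1][2],c[0][0,0])
s=ctrl.read_state();print(s)
E
```

```text
side [-0.04652074  1.30761501  0.82551835] [ 0.38400375 -0.79881617 -0.46307004] 533.578340562137
top [0.32000379 0.07902359 1.23552859] [ 0.21061684 -0.01535519 -0.97744809] 434.1777776551996
{'t': 0.1, 'q': array([-1.44153568e+00,  4.94141049e-01,  1.34605144e+00,  7.68576146e-06,
        1.30251757e+00, -9.54987297e-02]), 'joint_velocities': array([-0.00118134, -0.00107191, -0.00330159, -0.00061842,  0.00085582,
        0.00192218]), 'effort': array([ 3.25991641e-04, -8.83583736e+01, -3.84562254e+01, -4.35562952e-04,
        5.20168687e-03, -2.15995362e-05]), 'ee_pos': array([ 0.13928338, -0.60915124,  0.40415335]), 'eef_rot': array([-3.14048105e+00, -1.13922884e-04,  2.24757273e-01]), 'ft_force': array([ 1.13900396, -0.61185356, -0.94155634]), 'moment': array([-0.04019586,  0.01646349, -0.03937071]), 'finger_gap': 0.999694768898904}
```

View pics/top0v.png

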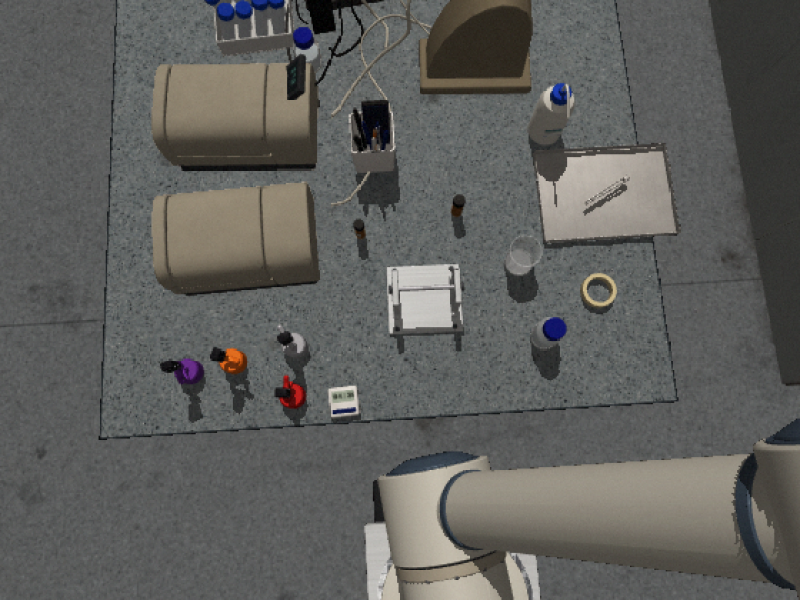

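View pics/side0v.png

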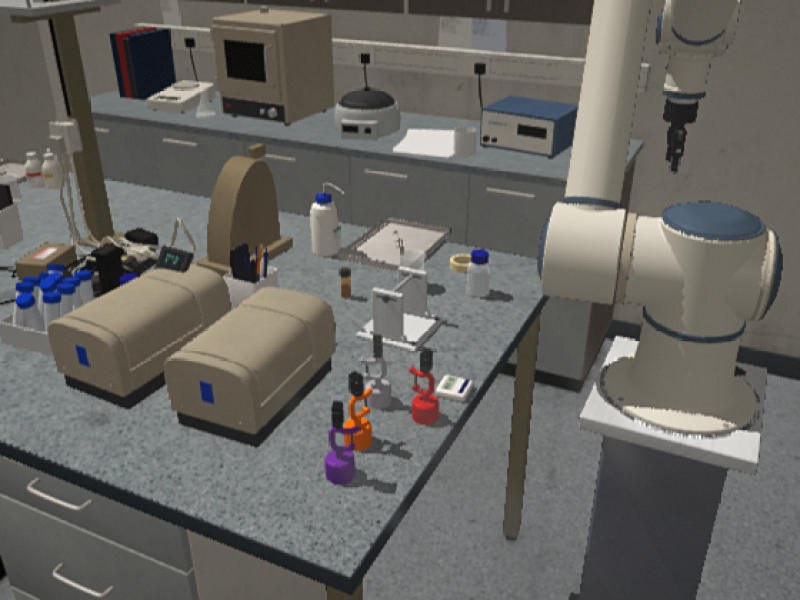

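Top view: the steel hook is at about (290,345) in the 800-px picture and the stand at (425,300). The crossbar is at the stand's far end, and red, orange and purple look-alikes stand near the hook. I need an enlarged crop.

Run:
```python
from h import *
t=cv2.imread("pics/top0.png"); s=cv2.imread("pics/side0.png")
a=cv2.resize(t[215:290,180:255],(400,400),interpolation=cv2.INTER_CUBIC)   # x5.333
b=cv2.resize(s[225:295,235:305],(400,400),interpolation=cv2.INTER_CUBIC) # x5.714
c=cv2.resize(t[180:240,260:340],(400,200*3//2),interpolation=cv2.INTER_CUBIC)[:200*3//2] # x5
d=cv2.resize(s[180:245,245:315],(400,371),interpolation=cv2.INTER_CUBIC)[:300] #x5.714
top=np.hstack([a,b]); bot=np.hstack([c,d])
cv2.imwrite("pics/crop1.png",np.vstack([top,bot])[:700])
cv2.imwrite("pics/c1.png",top); cv2.imwrite("pics/c2.png",bot)
```

```text
(no output)
```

View pics/c1.png

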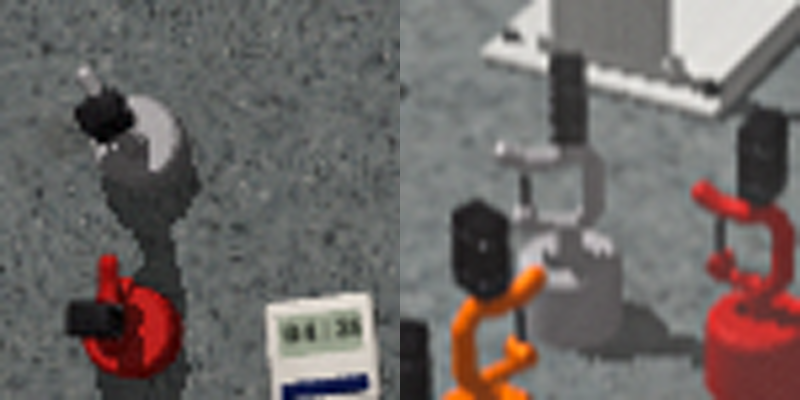

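View pics/c2.png

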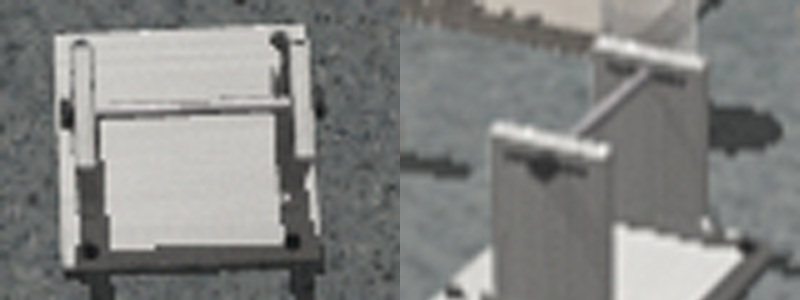

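```bash
cat >> h.py <<'E'
def tri(ca,a,cb,b):
    o1,d1=ray(ca,*a); o2,d2=ray(cb,*b)
    s=np.linalg.lstsq(np.c_[d1,-d2],o2-o1,rcond=None)[0]
    p,q=o1+s[0]*d1,o2+s[1]*d2; return (p+q)/2,np.linalg.norm(p-q)
E
python3 - <<'E'
from h import *
np.set_printoptions(precision=4,suppress=True)
T,S=cal("top"),cal("side")
ct=lambda x,y:(180+x/5.3333-.4,215+y/5.3333-.4)
cs=lambda x,y:(235+x/5.714-.4,225+y/5.714-.4)
print("grip",tri(T,ct(104,114),S,cs(168,97)), atz(T,*ct(104,114),.13),atz(S,*cs(168,97),.122))
print("tip",tri(T,ct(86,72),S,cs(100,150)),atz(T,*ct(86,72),.095),atz(S,*cs(100,150),.095))
b=lambda x,y:(260+x/5-.4,180+y/5-.4)
for n,z,pts in (("plate",.008,[(57,33),(308,27),(322,266),(66,270)]),("bar",.109,[(97,107),(288,102)]),("cheekL",.117,[(83,38),(87,165)]),("cheekR",.117,[(299,40),(303,157)])):
    print(n,[atz(T,*b(*p),z)[:2] for p in pts])
d=lambda x,y:(245+x/5.714-.4,180+y/5.714-.4)
# side: near cheek top edge, bar ends
print([ (atz(S,*d(*p),.117)[:2]) for p in [(92,128),(210,150),(192,40),(308,62)]])
print("bar side",[atz(S,*d(*p),.105)[:2] for p in [(175,135),(245,72)]])
# base of weight from side: bottom
print([atz(S,*cs(*p),0)[:2] for p in [(172,342)]], [atz(T,*ct(*p),.038)[:2] for p in [(182,140),(150,95)]])
E
```

```text
grip (array([0.4952, 0.2787, 0.1224]), np.float64(0.0009276110214377035)) [0.4944 0.2775 0.13  ] [0.495  0.2781 0.122 ]
tip (array([0.522 , 0.2924, 0.095 ]), np.float64(0.0007517494345325017)) [0.5216 0.2923 0.095 ] [0.5224 0.2924 0.095 ]
plate [array([0.6472, 0.0864]), array([ 0.6416, -0.0603]), array([ 0.5003, -0.0566]), array([0.5073, 0.0895])]
bar [array([0.5783, 0.067 ]), array([ 0.5746, -0.0348])]
cheekL [array([0.6145, 0.0721]), array([0.5455, 0.0742])]
cheekR [array([ 0.6062, -0.0425]), array([ 0.5427, -0.0394])]
[array([0.6098, 0.0759]), array([0.5446, 0.0721]), array([ 0.6095, -0.0411]), array([ 0.5414, -0.043 ])]
bar side [array([0.5783, 0.0437]), array([ 0.5771, -0.0398])]
[array([0.4882, 0.2916])] [array([0.4927, 0.2539]), array([0.5174, 0.2699])]
```

Estimates: the grip is at (0.495, 0.279) with the hook yawed about 27°, and the bar is near x = 0.577 with the stand yawed about -2.3°. I'll grasp with the jaws along hook x (tool yaw about 2.04), swinging over along an arc.

Call:
arm_command --pt "0.05 0 0 -4.5 0" --pt "0.05 0 0 -4.5 0" --pt "0.05 0 0 -4.5 0" --pt "0.05 0 0 -4.5 0" --pt "0.05 0 0 -4.5 0" --pt "0.05 0 0 -4.5 0" --pt "0.05 0 0 -4.5 0" --pt "0.05 0 0 -4.5 0"

```text
t: 0.9
ee_pos: [0.4863, -0.4193, 0.4043]
eef_rot: [-3.141, -0.0, 0.856]
ft_force: [-0.4, -0.4, 0.1]
finger_gap: 0.996
```

Call:
arm_command --pt "0.05 0 0 -4.5 0" --pt "0.05 0 0 -4.5 0" --pt "0.05 0 0 -4.5 0" --pt "0.05 0 0 -4.5 0" --pt "0.05 0 0 -4.5 0" --pt "0.05 0 0 -4.5 0" --pt "0.05 0 0 -4.5 0" --pt "0.05 0 0 -4.5 0"

```text
t: 1.7
ee_pos: [0.6538, -0.0631, 0.4043]
eef_rot: [-3.141, -0.0, 1.485]
ft_force: [0.5, -0.3, 0.1]
finger_gap: 1.001
```

Call:
arm_command --pt "0.05 0 0 -4.5 0" --pt "0.05 0 0 -4.5 0.3" --pt "0.05 0 0 -4.5 0.4" --pt "0.05 0 0 -4.5 0.4" --pt "0.05 0 0 -4.5 0.4" --pt "0.04 0 0 -4.5 0.4" --pt "0 0 0 0 0.4" --pt "0 0 0 0 0.4"

```text
t: 2.5
ee_pos: [0.6242, 0.2218, 0.4044]
eef_rot: [-3.141, 0.0, 1.954]
ft_force: [-0.4, -0.2, 0.2]
finger_gap: 0.602
```

Call:
arm_command --pt "0.0336 -0.0328 0 0 0.4" --pt "0.0336 -0.0328 0 0 0.4" --pt "0.0336 -0.0328 0 0 0.4" --pt "0 0 0.02 -4.9 0.4" --pt "0 0 0 0 0.4"

```text
t: 3.0
ee_pos: [0.495, 0.2771, 0.3833]
eef_rot: [-3.139, 0.0, 2.039]
ft_force: [0.3, -0.5, -0.1]
finger_gap: 0.598
```

Run:
```python
from h import *
s=ctrl.read_state(); c=cal("wrist"); im=cams.capture("wrist"); cv2.imwrite("pics/w1.png",im)
np.savez("w1.npz",K=c[0],R=c[1],t=c[2])
print(s["ee_pos"],s["eef_rot"],-c[1].T@c[2])
# predicted marks
yaw=.47;g=np.array([.495,.2785]);r=np.array([np.cos(yaw),np.sin(yaw)])
for x,z in((0,.139),(.034,.095)): print(proj(c,[*(g+r*x),z]))
cv2.imwrite("pics/w1v.png",cv2.resize(im,(800,600),interpolation=3))
```

```text
[0.49499532 0.27705008 0.38329558] [-3.13877404e+00  8.53721941e-05  2.03934331e+00] [0.46103643 0.34568954 0.35172436]
[[279.24286457 221.30495758]]
[[326.47964474 200.89854828]]
```

View pics/w1v.png

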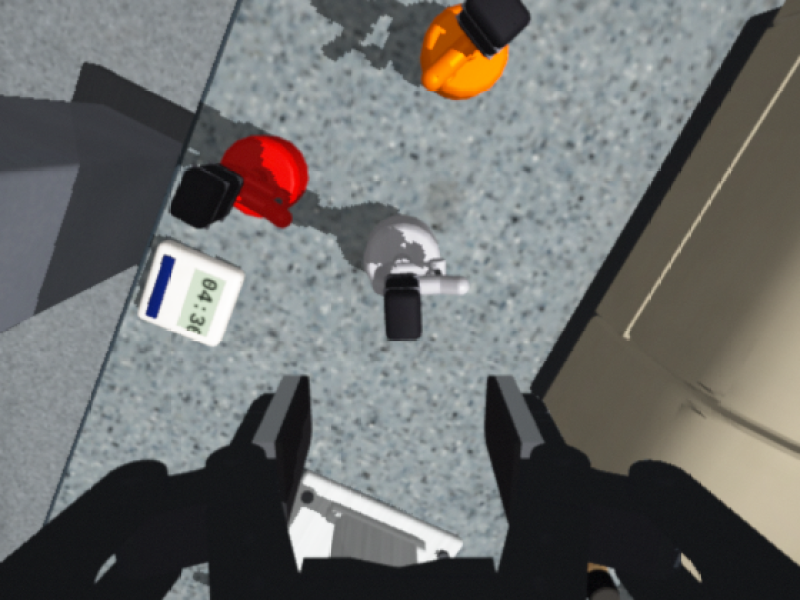

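Run:
```python
from h import *
d=np.load("w1.npz");c=(d["K"],d["R"],d["t"])
f=lambda u,v,z:atz(c,u/1.42857-.15,v/1.42857-.15,z)
g=f(404,314,.139);t=f(460,285,.095);
print(g,t,f(387,314,.139),f(421,314,.139),f(404,291,.139),f(404,339,.139))
a=f(387,292,.139)-f(387,338,.139);print("yaw y-axis",np.degrees(np.arctan2(a[1],a[0]))-90, "tip",np.degrees(np.arctan2(*(t-g)[1::-1])))
# weight bottom disc centre by top disc of weight ~ (402,258) z=.038
print(f(403,254,.038))
```

```text
[0.49636165 0.28038455 0.139     ] [0.52178055 0.29340693 0.095     ] [0.48992452 0.27711689 0.139     ] [0.50279736 0.28365149 0.139     ] [0.49172297 0.28946681 0.139     ] [0.50155037 0.27022532 0.139     ]
yaw y-axis 26.505833291159846 tip 27.126560457322803
[0.49512892 0.28330163 0.038     ]
```

Call:
arm_command --pt "0.002 0.002 0.03 0 0.4" --pt "0 0 0.035 0 0.4" --pt "0 0 0.03 0 0.4" --pt "0 0 0.01 0 0.4" --pt "0 0 0 0 0.4" --pt "0 0 0 0 0.7" --pt "0 0 0 0 0.75" --pt "0 0 0 0 0.78" --newtons 40

```text
t: 3.85
ee_pos: [0.497, 0.2806, 0.2809]
eef_rot: [3.14, 0.0, 2.038]
ft_force: [-0.5, -1.3, 0.4]
finger_gap: 0.218
```

Call:
arm_command --pt "0 0 0 0 0.8" --pt "0 0 0 0 0.85" --pt "0 0 0 0 1" --pt "0 0 0 0 1" --pt "0 0 0 0 1" --pt "0 0 0 0 1" --newtons 80

```text
t: 4.45
ee_pos: [0.4964, 0.2806, 0.2805]
eef_rot: [3.141, -0.0, 2.038]
ft_force: [-4.6, -1.4, 13.1]
finger_gap: 0.174
```

Call:
arm_command --pt "0 0 -0.005 0 1" --pt "0 0 -0.015 0 1" --pt "0 0 -0.025 0 1" --pt "0 0 -0.015 0 1" --pt "0 0 0 0 1" --pt "0 0 0 0 1"

```text
t: 5.05
ee_pos: [0.4965, 0.2805, 0.3393]
eef_rot: [-3.142, 0.0, 2.038]
ft_force: [-0.6, 0.2, -4.9]
finger_gap: 0.173
```

Run:
```python
from h import *
s=ctrl.read_state(); print(s["ee_pos"],s["eef_rot"],s["ft_force"],s["finger_gap"])
S=cal("side");im=cams.capture("side")
p=s["ee_pos"].copy();p[2]-=.155;u,v=proj(S,p)[0].astype(int);print(u,v)
x0,y0=u-45,v-35
cv2.imwrite("pics/s2.png",cv2.resize(im[y0:y0+100,x0:x0+100],(600,600),interpolation=cv2.INTER_CUBIC));print(x0,y0)
h=.0405;yaw=s["eef_rot"][2]-np.pi/2;r=np.array([np.cos(yaw),np.sin(yaw)]);z0=s["ee_pos"][2]-.2805
for n,x,z in (("tip",.034,.095),("bottom",0,0),("griptop",0,.139),("disc",0,.038)):
    q=proj(S,[p[0]+r[0]*x,p[1]+r[1]*x,z+z0])[0]; print(n,(q-[x0,y0])*6)
```

```text
[0.49645682 0.28046815 0.33934787] [-3.14153414e+00  5.64808298e-06  2.03822252e+00] [-0.61954322  0.19675744 -4.91132966] 0.17294664076032726
262 220
217 185
tip [193.77956232 277.09579024]
bottom [278.7892469  466.54091368]
griptop [273.26821895 183.68297324]
disc [277.33156282 391.85961895]
```

View pics/s2.png

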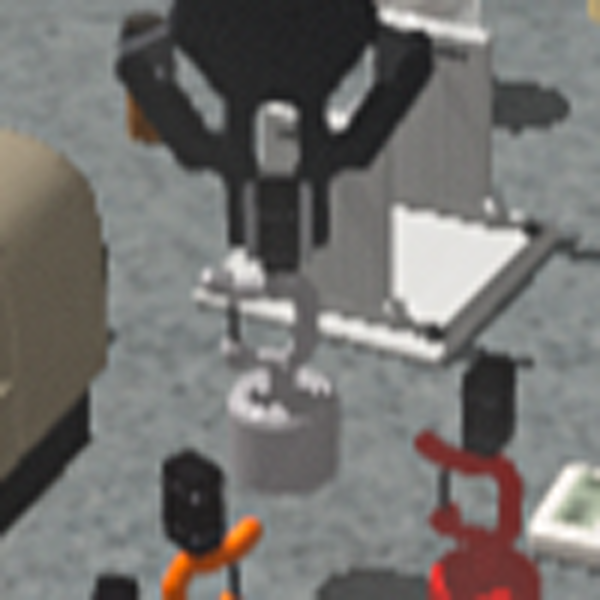

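Call:
arm_command --pt "0 0 0 7.25 1" --pt "0 0 0 7.25 1" --pt "0 0 0 7.25 1" --pt "0 0 0 7.3 1" --pt "-0.02 0.001 0 0 1" --pt "-0.04 0.002 0 0 1" --pt "-0.045 0.0025 0 0 1" --pt "-0.045 0.0025 0 0 1"

```text
t: 5.9
ee_pos: [0.4981, 0.129, 0.3386]
eef_rot: [-3.14, 0.0, 1.532]
ft_force: [1.0, -0.9, -4.6]
finger_gap: 0.173
```

Call:
arm_command --pt "-0.045 0.0025 0 0 1" --pt "-0.04 0.002 0 0 1" --pt "-0.026 0.0015 0 0 1" --pt "0 0 0.012 0 1" --pt "0 0 0.02 0 1" --pt "0 0 0 0 1" --pt "0 0 0 0 1"

```text
t: 6.6
ee_pos: [0.5001, 0.0193, 0.3072]
eef_rot: [-3.14, -0.0, 1.531]
ft_force: [0.6, 0.6, -4.8]
finger_gap: 0.174
```

Run:
```python
from h import *
s=ctrl.read_state(); print(s["ee_pos"],s["eef_rot"],s["ft_force"],s["moment"])
S=cal("side");im=cams.capture("side"); x0,y0=240,155
w=cams.capture("wrist"); cv2.imwrite("pics/w3.png",w)
a=cv2.resize(im[y0:y0+100,x0:x0+70],(420,600),interpolation=cv2.INTER_CUBIC)
b=cv2.resize(w[150:390,204:356],(380,600),interpolation=cv2.INTER_CUBIC)
cv2.imwrite("pics/s3.png",np.hstack([a,b]))
for P in ([.577,.068,.105],[.577,-.035,.105]): print((proj(S,P)[0]-[x0,y0])*6,(proj(cal("wrist"),P)[0]-[204,150])*2.5+[420,0])
```

```text
[0.50008492 0.01926053 0.30722624] [-3.13962386e+00 -8.38379113e-05  1.53133354e+00] [ 0.55937718  0.64973338 -4.78207385] [-0.00461359  0.01286612  0.00803939]
[191.79588966 310.34980398] [1006.19752191   -2.70346324]
[281.01030434 226.94868265] [963.67591372 470.77837215]
```

View pics/s3.png

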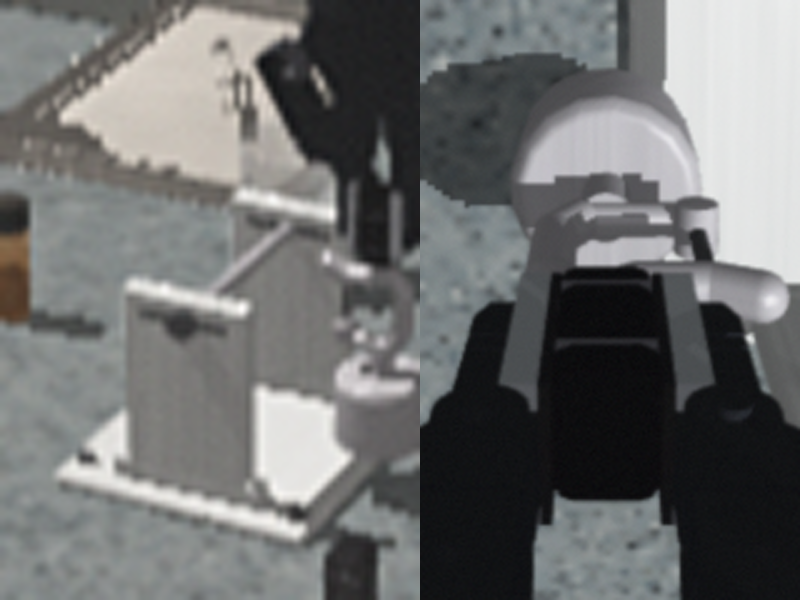

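Call:
arm_command --pt "0 0.012 0 0 1" --pt "0 0.015 0 0 1" --pt "0 0.01 0 0 1" --pt "0 0.005 0 0 1" --pt "0 0.003 0 0 1" --pt "0 0 0 0 1"

```text
t: 7.3
ee_pos: [0.5453, 0.0174, 0.3076]
eef_rot: [-3.141, -0.0, 1.531]
ft_force: [-0.3, -1.2, -4.3]
finger_gap: 0.178
```

Call:
arm_command --pt "0 0.003 0 0 1" --pt "0 0.003 0 0 1" --pt "0 0 0 0 1"

```text
t: 7.6
ee_pos: [0.5512, 0.0171, 0.3076]
eef_rot: [-3.141, -0.0, 1.531]
ft_force: [-0.7, 0.0, -4.5]
finger_gap: 0.173
```

Call:
arm_command --pt "0 0.003 0 0 1" --pt "0 0.003 0 0 1" --pt "0 0 0 0 1"

```text
t: 7.9
ee_pos: [0.5569, 0.0169, 0.3073]
eef_rot: [-3.14, -0.0, 1.531]
ft_force: [-6.3, 0.4, -7.7]
finger_gap: 0.177
```

Call:
arm_command --pt "0 0.003 0 0 1" --pt "0 0.002 0 0 1" --pt "0 0 0 0 1"

```text
t: 8.2
ee_pos: [0.5617, 0.0167, 0.3072]
eef_rot: [-3.139, -0.0, 1.531]
ft_force: [-5.6, 0.2, -9.6]
finger_gap: 0.174
```

Call:
arm_command --pt "0 0.003 0 0 1" --pt "0 0 0 0 1"

```text
t: 8.4
ee_pos: [0.5648, 0.0166, 0.3071]
eef_rot: [-3.14, -0.0, 1.531]
ft_force: [-3.4, 0.9, -11.7]
finger_gap: 0.17
```

Call:
arm_command --pt "0 0.003 0 0 1" --pt "0 0 0 0 1"

```text
t: 8.6
ee_pos: [0.5681, 0.0165, 0.3072]
eef_rot: [-3.141, -0.0, 1.531]
ft_force: [-2.4, -0.2, -12.6]
finger_gap: 0.172
```

Call:
arm_command --pt "0 0.003 0 0 1" --pt "0 0 0 0 1"

```text
t: 8.8
ee_pos: [0.5716, 0.0163, 0.3074]
eef_rot: [3.141, -0.0, 1.531]
ft_force: [2.0, -0.4, -17.2]
finger_gap: 0.174
```

Call:
arm_command --pt "0 0.002 0 0 1" --pt "0 0 0 0 1"

```text
t: 9.0
ee_pos: [0.5737, 0.0162, 0.3079]
eef_rot: [3.14, 0.0, 1.531]
ft_force: [-0.2, 0.3, -5.0]
finger_gap: 0.181
```

Call:
arm_command --pt "0 0.002 0 0 1" --pt "0 0 0 0 1"

```text
t: 9.2
ee_pos: [0.5758, 0.0162, 0.3082]
eef_rot: [3.14, 0.0, 1.531]
ft_force: [-0.3, -0.2, -4.2]
finger_gap: 0.173
```

Force dropped back to the weight alone, so the gate has flicked shut. I'll creep forward to the spine.

Call:
arm_command --pt "0 0.001 0 0 1" --pt "0 0 0 0 1"

```text
t: 9.4
ee_pos: [0.5764, 0.0162, 0.3079]
eef_rot: [3.141, 0.0, 1.531]
ft_force: [-0.6, -1.1, -4.6]
finger_gap: 0.177
```

Call:
arm_command --pt "0 0.001 0 0 1" --pt "0 0 0 0 1"

```text
t: 9.6
ee_pos: [0.5774, 0.0161, 0.3077]
eef_rot: [3.141, -0.0, 1.531]
ft_force: [-0.9, 0.0, -5.7]
finger_gap: 0.174
```

Call:
arm_command --pt "0 0.001 0 0 1" --pt "0 0 0 0 1"

```text
t: 9.8
ee_pos: [0.5783, 0.0161, 0.3077]
eef_rot: [3.141, -0.0, 1.531]
ft_force: [-0.4, 0.2, -5.2]
finger_gap: 0.173
```

Call:
arm_command --pt "0 0.001 0 0 1" --pt "0 0 0 0 1"

```text
t: 10.0
ee_pos: [0.5791, 0.016, 0.3076]
eef_rot: [-3.141, -0.0, 1.531]
ft_force: [-0.9, -0.1, -4.5]
finger_gap: 0.174
```

Call:
arm_command --pt "0 0.001 0 0 1" --pt "0 0 0 0 1"

```text
t: 10.2
ee_pos: [0.5797, 0.016, 0.3075]
eef_rot: [-3.14, -0.0, 1.531]
ft_force: [-5.0, -0.0, -2.6]
finger_gap: 0.174
```

Call:
arm_command --pt "0 -0.0006 0 0 1" --pt "0 0 0.002 0 1" --pt "0 0 0 0 1"

```text
t: 10.5
ee_pos: [0.5794, 0.016, 0.3053]
eef_rot: [-3.141, -0.0, 1.531]
ft_force: [-4.3, 0.7, -6.5]
finger_gap: 0.179
```

Call:
arm_command --pt "0 0 0.001 0 1" --pt "0 0 0 0 1"

```text
t: 10.7
ee_pos: [0.5794, 0.016, 0.3044]
eef_rot: [-3.141, -0.0, 1.531]
ft_force: [-3.5, 0.1, -6.9]
finger_gap: 0.176
```

Call:
arm_command --pt "0 0 0.001 0 1" --pt "0 0 0 0 1"

```text
t: 10.9
ee_pos: [0.5794, 0.016, 0.3034]
eef_rot: [-3.141, -0.0, 1.531]
ft_force: [-4.2, 0.7, -6.0]
finger_gap: 0.175
```

Call:
arm_command --pt "0 -0.0005 0.0005 0 1" --pt "0 0 0 0 1"

```text
t: 11.1
ee_pos: [0.5792, 0.016, 0.3032]
eef_rot: [3.141, 0.0, 1.531]
ft_force: [-3.4, -0.3, -5.1]
finger_gap: 0.173
```

Call:
arm_command --pt "0 0 0.0007 0 1" --pt "0 0 0 0 1"

```text
t: 11.3
ee_pos: [0.5791, 0.016, 0.3026]
eef_rot: [3.141, 0.0, 1.531]
ft_force: [-4.2, -0.1, -2.2]
finger_gap: 0.177
```

Call:
arm_command --pt "0 -0.0004 0.0004 0 1" --pt "0 0 0 0 1"

```text
t: 11.5
ee_pos: [0.5789, 0.016, 0.3023]
eef_rot: [3.141, 0.0, 1.531]
ft_force: [-3.3, -0.5, 0.2]
finger_gap: 0.175
```

Run:
```python
from h import *
im=cams.capture("side"); x0,y0=245,160
w=cams.capture("wrist")
a=cv2.resize(im[y0:y0+80,x0:x0+60],(450,600),interpolation=cv2.INTER_CUBIC)
b=cv2.resize(w[150:330,220:325],(350,600),interpolation=cv2.INTER_CUBIC)
cv2.imwrite("pics/s4.png",np.hstack([a,b]))
```

```text
(no output)
```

View pics/s4.png

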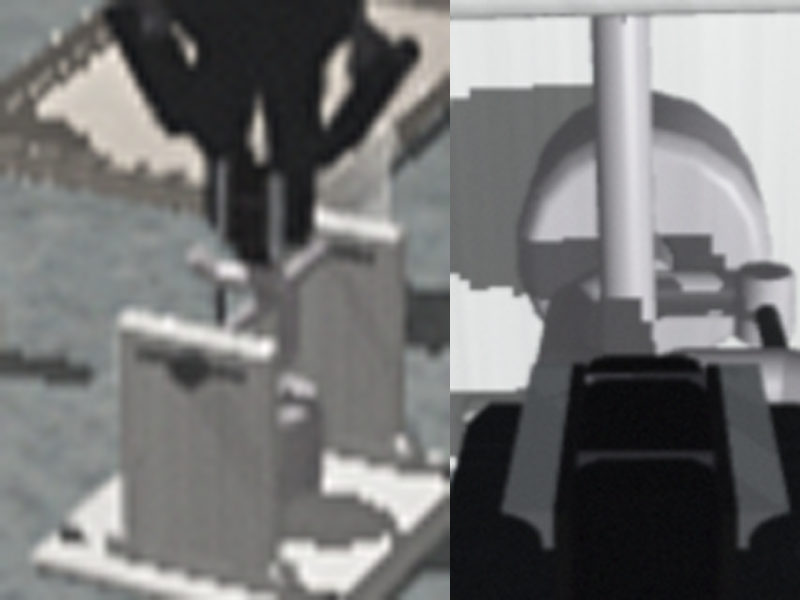

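The pictures show the bar inside the hook against the spine, with the gate upright outside it. The stand carries the weight (Fz about 0), so I'll release gently.

Call:
arm_command --pt "0 0 0 0 1" --pt "0 0 0 0 0.8" --pt "0 0 0 0 0.78" --pt "0 0 0 0 0.74" --pt "0 0 0 0 0.65" --pt "0 0 0 0 0.5" --pt "0 0 0 0 0.5" --newtons 20

```text
t: 12.3
ee_pos: [0.5787, 0.016, 0.3021]
eef_rot: [3.142, -0.0, 1.531]
ft_force: [-0.6, 0.7, -0.4]
finger_gap: 0.496
```

Call:
arm_command --pt "0 0 -0.01 0 0.5" --pt "0 0 -0.025 0 0.5" --pt "0 0 -0.04 0 0.5" --pt "0 0 -0.04 0 0.5" --pt "0 0 -0.03 0 0.5" --pt "0 0 0 0 0.5" --pt "0 0 0 0 0.5" --pt "0 0 0 0 0.5"

```text
t: 13.1
ee_pos: [0.5784, 0.0161, 0.4463]
eef_rot: [-3.14, -0.0, 1.531]
ft_force: [-0.2, -0.3, -0.8]
finger_gap: 0.5
```

Run:
```python
from h import *
ims=[cams.capture("side") for _ in range(6)]; x0,y0=245,160
for k in range(1,6): print(np.abs(ims[k][160:250,245:325].astype(int)-ims[0][160:250,245:325]).max())
w=cams.capture("wrist"); t=cams.capture("top")
a=cv2.resize(ims[-1][y0:y0+80,x0:x0+60],(450,600),interpolation=cv2.INTER_CUBIC)
b=cv2.resize(w[120:330,205:328],(350,600),interpolation=cv2.INTER_CUBIC)
cv2.imwrite("pics/s5.png",np.hstack([a,b])); cv2.imwrite("pics/t5.png",t)
s=ctrl.read_state();print(s["t"],s["ee_pos"],s["ft_force"])
```

```text
6
6
7
8
7
13.5 [0.57871859 0.01604202 0.44678811] [-0.69276865  0.22874247 -0.16374774]
```

View pics/s5.png

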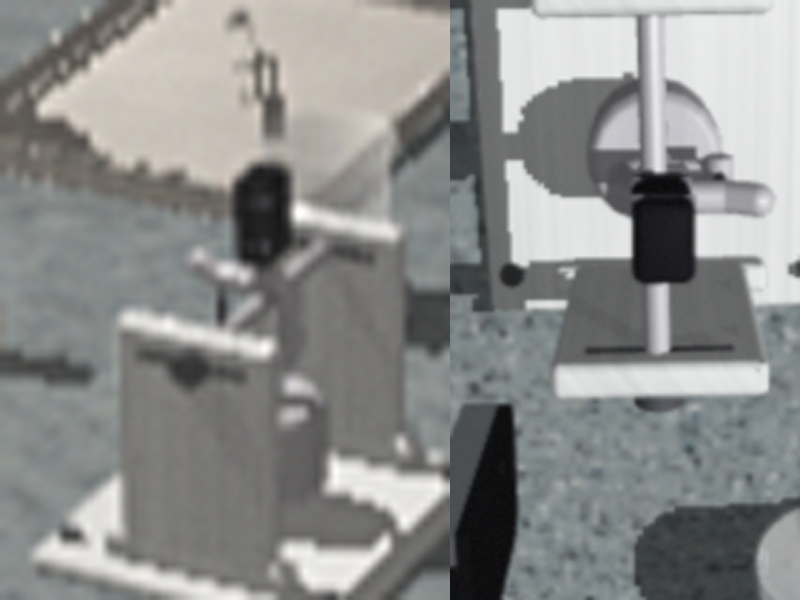

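The weight hangs upright on the bar, clear of the gripper. Six frames over 0.3 s differ only by noise, so I'm handing in.

```bash
python3 -c "
from bench import ctrl
print(ctrl.job_done())"
```

```text
the job is handed in; nothing more can be done
None
```

The steel check weight now hangs on the stand's crossbar. I gripped it by the black block and pushed the mouth onto the bar until the gate snapped shut. Then I moved it on to the spine, lowered it into the seat and let go. The job was handed in at about 13.5 s, and no verdict is reported.

- **Forces:** the highest reading in the push was about 17 N at the wrist, just before the gate snapped, and roughly 5 N of that was the weight itself. I read force only at the end of each move call, so a brief peak between readings could have been missed.
- **Gate and seat:** the push force fell back to the weight alone when the gate shut. I stopped at about 5 N of resistance at the spine. After lowering, the wrist carried about 0 N vertically, so the bar was carrying the weight.
- **Final pictures:** the side and wrist views show the bar inside the hook, the gate shut and the weight upright. Six frames over 0.3 s differed only by noise, and the gripper was about 140 mm clear.
- **Not checked:** I took a final top picture but did not compare it for the bystanders or look-alikes. The planned paths cleared them, and the wrist forces showed no unexpected contact.
- **Disagreed:** the gate shut at about 17 mm inside the pivot instead of the 19 to 20 mm I expected. The bar probably ran a little closer under the upper arm than planned.

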